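Load the lapping station with ring, specimen holder and weights

ROBOT

A 7-joint arm with a two-finger parallel gripper is mounted at the origin on the work surface. World frame = base frame: x ahead of the robot, y to its left, z up, the work surface at z = 0. Lengths are in m, angles in rad, forces in N, time in s.
With the tool pointing down it reaches from about 0.35 to 0.9 m from the base axis. Payload 8.1 kg.
Tool frame: the origin (TCP) lies midway between the tips of the shut fingers; the grasp point (between the pads) lies behind it (arm.tcp_to_grasp is the z of the grasp point in the tool frame, in m); z points along the fingers, y is the line along which they close (so a half turn about z gives the same grasp; the last joint's range is limited). The gripper opens to 92 mm and grips with 3 to 60 N. Pads are 19 mm wide; open, the fingers measure 130 mm over their backs; the gripper's body (75 mm by 190 mm) begins 47 mm behind the grasp point.
Start: joints at [-1.228, 0.434, 0.025, 1.573, -0.012, 1.134, -0.075], TCP at [0.27, 0.564, 0.227] pointing down, gripper open.
Joint ranges: [-2.62, 2.62], [-0.44, 2.09], [-1.27, 1.32], [0.08, 2.57], [-1.32, 4.46], [0.12, 2], [-2.74, 2.74]. Speed limits (rad/s): [2.22, 2.22, 3.01, 3.01, 3.14, 3.14, 3.14].

INTERFACE

Orientations are given as a rotation vector (axis times angle).
In Python, from cell import readout, vision, arm gives the robot as it stands.
- The arm moves only by the tool carry_out, never from a script. Its argument "increments" is one flat list of numbers, 6 for each row, row after row: the shift along the world's x, y, z in mm, then the turn, a rotation vector about the world's x, y, z in rad. In form: [tx, ty, tz, wx, wy, wz, tx, ty, tz, wx, wy, wz, ...]. A call has 1 to 20 rows; each row shifts and turns the commanded pose from where the row before left it; what a row does not reach is not made up. A row lasts 1/8 s, in which the tool goes at most 62.5 mm and 10.7 degrees, less where a joint would pass 70% of its speed; a pose out of reach is approached as far as the arm can. A call with a gripper value outside its range is refused whole. "grip" is the closure, from 0 (fully open) to 1 (shut), set as the call begins (left out, the last holds). The fingers move at their own pace and stop on an object; "newtons" is the grip in N (left out, the last holds). Time passes only in rows, so rows that do not move let the fingers close. It gives the time, the measured TCP pose, the force, the opening and the grip force at its end, in the units of the state.
- readout.observe(): the state, without advancing time (a new reading comes with each control period).
- vision.get_image(name): name is "scene" or "top" or "wrist"; returns the picture (420x560x3 uint8, red, green, blue); there is no depth.
- vision.calibration(name): a dict with "fov_y" (degrees; the focal length in pixels is half the picture's height over the tangent of half this angle, whatever the lens; pixels are square), "cx", "cy" (the principal point, pixels), "pose" (4x4, takes a point from camera to world coordinates). Camera axes: x right, y up, looking along -z (the intrinsics and any distortion apply to the point x, -y, -z); pixel columns grow to the right and rows downward; lengths in m; the calibration is good to about 2 mm. A picture is of the moment at which its call begins: read the wrist's pose just before it. calibration takes no time and is no camera call; for the wrist camera it gives the pose at the moment of the call.
- arm.sign_off(): hands the job in; it is judged then, once.
The state is a dict: "clock": time; "joints": joint angles; "dq": joint speeds; "joint_efforts": joint torques, N m; "position": TCP position; "ee_rot": TCP orientation; "force": force on the tool from outside, world axes, zero at the start; "ft_torque": the same for the moment, N m; "width": opening from 0.0 (shut) to 1.0 (fully open); "gripper_force": force on a finger pad.
Only numpy, scipy, OpenCV 4.12 (cv2) and the standard library are available. Lean on these libraries where they do the work, as an engineer would, in place of code of your own. Each camera call takes 0.05 s, during which the arm holds its last target. There are 200 camera calls.

TASK

Load the lapping station of the grinding bench from the cleaned parts on the blue mat, building it up in this order: lay the white conditioning ring flat on the lap plate, nestled against the two rollers of the yoke; set the specimen holder gently inside the ring, upright, with its red specimen face down on the plate; then slip the large steel weight over the holder's stem, and last the small brass weight on top of it. Lower each part into place without dropping it, shift none of the bystanders (two specimen mounts, bottle, jar, wrench), and let go of everything at the end.

Things in the scene. Friction and masses are not known exactly. Their poses are not given: they have to be found in the camera images.
- seat (a point): Ring's centre when home, on top of the fixed grey lap plate (200 mm wide, top 8 mm above bench; black trim 250 wide, 11 high). In its axes, mm above plate: plate centre x=50; two white rollers, 18 wide, 19 high, at x=+-33, y=39, hung by lugs from a dark steel bar along x at y=55 (8 wide; z 20-28, bolts to 31) that runs to a post with black knob at x=-97 (z 41). Ring then touches both rollers; -y side open.
- ring_center (a point): White ceramic conditioning ring lying flat, 84 mm outside, 64 mm inside (a wall 10 mm thick all round, to be pinched from above), 20 mm high, about 200 g. Point: its axis, half-way up; z along the axis. It starts on the blue mat, whose upper face is 4 mm above the bench.
- holder_center (a point): Specimen holder upright on the mat: aluminium cylinder 54 mm wide, red specimen mount 40 mm wide showing 3 mm below it, dark steel stem 16 mm wide on top. From the underside: cylinder top at 30 mm, stem to 76 mm, its last 8 mm tapering to 7 mm wide. About 250 g. Point: on the axis, half-way up (38 mm above the underside); z up the stem. Take it by the stem.
- big_weight_center (a point): Large weight: a dark steel ring lying flat on the blue mat, 56 mm outside, bore 24 mm, 20 mm thick, about 310 g. Point: its axis, half-way up.
- small_weight_center (a point): Small weight: a yellow brass ring lying flat on the blue mat, 42 mm outside, bore 24 mm, 16 mm thick, about 130 g. Point: its axis, half-way up.
- black_mount_center (a point): Bystander: black specimen mount, a cylinder 30 mm across and 22 mm high with a round copper inset on top, among the parts on the mat. Point: its centre. Leave it.
- green_mount_center (a point): Bystander: green specimen mount, a cylinder 30 mm across and 22 mm high with a square steel inset on top, among the parts on the mat. Point: its centre. Leave it.
- blue_bottle_center (a point): Bystander: blue bottle with a white cap, 48 mm across, 125 mm high, standing on the bench at the back. Point: its centre. Leave it.
- amber_jar_center (a point): Bystander: amber jar with a black lid, 60 mm across, 70 mm high, standing on the bench at the back. Point: its centre. Leave it.
- wrench_grip (a point): Bystander: dark steel wrench 150 mm long lying on the bench at the back. Point: in its handle; x along it. Leave it.

How it is judged:
On the way, in this order (a step that is already met when the one before it is completed fails the run):
1. the ring lies flat on the plate against the rollers, let go (horizontal distance between ring_center and seat below 0.01 m and z of ring_center in the frame of seat between 0.006 and 0.014 m and contact force between the fingers and ring below 0.05 N), for 0.2 s.
2. the holder stands in the ring, its face on the plate, let go (horizontal distance between ring_center and seat below 0.01 m and z of ring_center in the frame of seat between 0.006 and 0.014 m and horizontal distance between holder_center and ring_center below 0.008 m and z of holder_center in the frame of seat between 0.034 and 0.042 m and angle between holder_center's own z axis and vertical below 0.06 rad and contact force between the fingers and holder below 0.05 N), for 0.2 s.
3. the large weight lies on the holder, over its stem, let go (horizontal distance between ring_center and seat below 0.01 m and z of ring_center in the frame of seat between 0.006 and 0.014 m and horizontal distance between holder_center and ring_center below 0.008 m and z of holder_center in the frame of seat between 0.034 and 0.042 m and angle between holder_center's own z axis and vertical below 0.06 rad and horizontal distance between big_weight_center and holder_center below 0.008 m and z of big_weight_center in the frame of holder_center between -0.002 and 0.006 m and contact force between the fingers and big_weight below 0.05 N), for 0.2 s.
4. the small weight lies on the large one, over the stem, let go (horizontal distance between ring_center and seat below 0.01 m and z of ring_center in the frame of seat between 0.006 and 0.014 m and horizontal distance between holder_center and ring_center below 0.008 m and z of holder_center in the frame of seat between 0.034 and 0.042 m and angle between holder_center's own z axis and vertical below 0.06 rad and horizontal distance between each of big_weight_center, small_weight_center and holder_center below 0.008 m and z of big_weight_center in the frame of holder_center between -0.002 and 0.006 m and z of small_weight_center in the frame of big_weight_center between 0.014 and 0.022 m and contact force between the fingers and small_weight below 0.05 N), for 0.2 s.
At the end, for the whole second after the job is handed in: Ring on the plate (4 mm), centre within 10 mm of its seat at the rollers; holder upright (0.06 rad) on the plate inside it (axes within 8 mm); large weight on the holder's cylinder, small one on the large, both over the stem (axes within 8 mm, heights within 4 mm); all let go and at rest (horizontal distance between ring_center and seat below 0.01 m and z of ring_center in the frame of seat between 0.006 and 0.014 m and horizontal distance between holder_center and ring_center below 0.008 m and z of holder_center in the frame of seat between 0.034 and 0.042 m and angle between holder_center's own z axis and vertical below 0.06 rad and horizontal distance between each of big_weight_center, small_weight_center and holder_center below 0.008 m and z of big_weight_center in the frame of holder_center between -0.002 and 0.006 m and z of small_weight_center in the frame of big_weight_center between 0.014 and 0.022 m and linear speed of each of ring, holder, big_weight, small_weight below 0.02 m/s); the robot touches nothing.
It fails at once if the black or green mount is shifted by more than 20 mm (distance of any of black_mount_center, green_mount_center from where it was at the start of the episode above 0.02 m).
It fails at once if the bottle, jar or wrench is shifted by more than 20 mm (distance of any of blue_bottle_center, amber_jar_center, wrench_grip from where it was at the start of the episode above 0.02 m).
It fails at once if the specimen holder is tipped by more than 0.5 rad (angle between holder_center's own z axis and vertical above 0.5 rad).
It fails at once if the specimen holder is pressed on the plate with over 80 N (contact force between holder and lap above 80 N).
It fails at once if a part is dropped over the station (falls freely by more than about 10 mm) ((linear speed of ring above 0.38 m/s and contact force between the fingers and ring below 0.05 N and distance between ring_center and seat below 0.15 m) or (linear speed of holder above 0.38 m/s and contact force between the fingers and holder below 0.05 N and distance between holder_center and seat below 0.15 m) or (linear speed of big_weight above 0.38 m/s and contact force between the fingers and big_weight below 0.05 N and distance between big_weight_center and seat below 0.15 m) or (linear speed of small_weight above 0.38 m/s and contact force between the fingers and small_weight below 0.05 N and distance between small_weight_center and seat below 0.15 m)).
It also fails if it takes over 112 s, if anything falls off the work surface, if the arm or the gripper's body presses on something with over 40 N, if the wrist force passes 120 N, or if a joint passes its speed limit or range.

## Working session

There is one attempt and no reset: what is moved stays moved. The work goes in short steps, Python scripts to look and compute and a tool call to move; the robot and the scene stay as the last step left them, time stands still between calls to the robot, and variables do not carry over. Pictures are saved under pics/ and viewed, at most 18 in all, crops included, and the job is handed in when it is done.

Besides the shell and the picture viewer there is one more tool, called after "Request:" in YAML: its name, and indented under it one key for each argument. carry_out: Moves the arm, as the interface text tells. Its arguments: {"type":"object","properties":{"increments":{"type":"array","items":{"type":"number"}},"grip":{"type":"number"},"newtons":{"type":"number"}},"required":["increments"]}

```bash
ls; mkdir -p pics; python3 - <<'E'
from cell import readout, vision, arm
import cv2,numpy as np
np.set_printoptions(precision=4,suppress=True)
s=readout.observe();print(s,arm.tcp_to_grasp)
for n in ["scene","top"]:
    im=vision.get_image(n);cv2.imwrite(f"pics/{n}0.png",im[:,:,::-1]);print(n,vision.calibration(n))
print(vision.calibration("wrist"))
E
```

```text
pics
{'clock': 0.0, 'joints': array([-1.2276,  0.4352,  0.025 ,  1.5741, -0.0116,  1.134 , -0.0751]), 'dq': array([-0.0012, -0.0017,  0.0007,  0.    , -0.0006, -0.0002, -0.0014]), 'joint_efforts': array([ -0.0004, -66.7839,   0.9849, -31.4474,  -0.0606,   0.0425,
         0.0002]), 'position': array([0.2693, 0.5634, 0.226 ]), 'ee_rot': array([-0.6945, -3.0637,  0.0024]), 'force': array([ 0.6786, -0.2293, -0.4532]), 'ft_torque': array([-0.018 ,  0.0103, -0.0112]), 'gripper_force': 0.0, 'width': 1.0007471464759798} -0.0188
scene {'fov_y': 48.278080608612704, 'cx': 273.50631813529935, 'cy': 209.8386307068187, 'pose': array([[ 0.167 , -0.7584,  0.63  ,  1.1394],
       [ 0.9859,  0.1312, -0.1035, -0.0645],
       [-0.0042,  0.6385,  0.7697,  0.7092],
       [ 0.    ,  0.    ,  0.    ,  1.    ]])}
top {'fov_y': 43.12801635238716, 'cx': 279.24991755405483, 'cy': 204.30293513414952, 'pose': array([[-0.0286,  0.994 , -0.1052,  0.4595],
       [-0.9991, -0.0317, -0.0284, -0.0089],
       [-0.0316,  0.1043,  0.994 ,  1.2632],
       [ 0.    ,  0.    ,  0.    ,  1.    ]])}
{'fov_y': 60.06286242290655, 'cx': 274.7313995832023, 'cy': 205.06032686251575, 'pose': array([[ 0.431 , -0.8592, -0.2756,  0.195 ],
       [ 0.9023,  0.4097,  0.1339,  0.5984],
       [-0.0022, -0.3064,  0.9519,  0.3836],
       [ 0.    ,  0.    ,  0.    ,  1.    ]])}
```

View pics/top0.png

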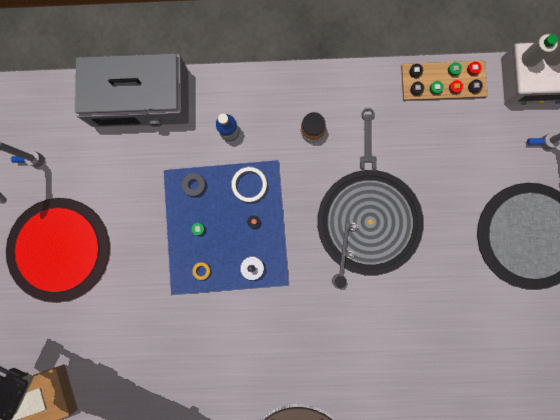

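View pics/scene0.png

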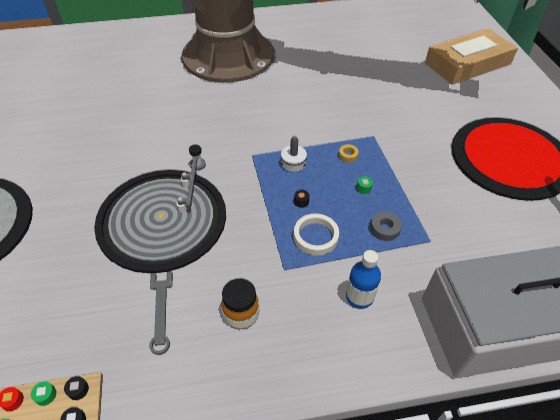

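The top view shows the ring at (249,184), holder (252,268), large weight (194,184), brass (201,271), green (198,229) and black (254,222). The plate centre is at (370,222), and the bar runs from the knob (340,283) to about (352,225). The scene view agrees.

```bash
cat > h.py <<'E'
import cv2,numpy as np
np.set_printoptions(precision=4,suppress=True)
def ray(c,uv,z):
    f=210/np.tan(np.radians(c['fov_y'])/2); uv=np.atleast_2d(uv).astype(float)
    d=np.c_[(uv[:,0]-c['cx'])/f,-(uv[:,1]-c['cy'])/f,-np.ones(len(uv))]@c['pose'][:3,:3].T
    o=c['pose'][:3,3]; return o+d*((z-o[2])/d[:,2])[:,None]
def proj(c,P):
    f=210/np.tan(np.radians(c['fov_y'])/2); q=(np.atleast_2d(P)-c['pose'][:3,3])@c['pose'][:3,:3]
    return np.c_[c['cx']+f*q[:,0]/-q[:,2],c['cy']-f*q[:,1]/-q[:,2]]
def circ(p):
    p=p[:,:2];A=np.c_[2*p,np.ones(len(p))]
    for _ in range(3):
        x=np.linalg.lstsq(A,(p**2).sum(1),rcond=None)[0]; r=np.sqrt(x[2]+x[0]**2+x[1]**2)
        e=np.abs(np.hypot(*(p-x[:2]).T)-r); k=e<max(2*np.median(e),5e-4); p=p[k];A=A[k]
    return x[:2],r
def blobs(m,amin=20):
    n,l,s,c=cv2.connectedComponentsWithStats(m.astype(np.uint8)*255)
    return [(l==i,s[i],c[i]) for i in range(1,n) if s[i][4]>=amin]
def edge(m):
    return max(cv2.findContours(m.astype(np.uint8),cv2.RETR_EXTERNAL,cv2.CHAIN_APPROX_NONE)[0],key=len)[:,0]
E
python3 - <<'E'
from h import *
from cell import vision
im=cv2.imread("pics/top0.png");c=vision.calibration("top")
hsv=cv2.cvtColor(im,cv2.COLOR_BGR2HSV);mat=(hsv[...,0]>100)&(hsv[...,0]<125)&(hsv[...,1]>120)
w=np.zeros(im.shape[:2],bool);w[162:292,166:286]=1
for n,(u,v),z in [("ring",(249,184),.024),("big",(194,184),.024),("brass",(201,271),.02),("holder",(252,268),.034),("green",(198,229),.026),("black",(254,222),.026)]:
    m=np.zeros_like(w);m[v-22:v+23,u-22:u+23]=1;m&=w&~mat
    b=max(blobs(m),key=lambda b:b[1][4]);e=edge(b[0]);print(n,b[1],circ(ray(c,e,z)))
dark=im.max(2)<50;m=np.zeros_like(w);m[160:285,310:430]=1
b=max(blobs(m&dark),key=lambda b:b[1][4]);print("trim",circ(ray(c,edge(b[0]),.011)))
print("knob",ray(c,(340,281),.049),ray(c,(352,227),.036))
E
```

```text
ring [231 166  38  37 646] (array([0.6409, 0.0966]), np.float64(0.04322363388445704))
big [181 172  26  25 449] (array([0.6444, 0.2282]), np.float64(0.028645560992946146))
brass [191 261  21  20 264] (array([0.4413, 0.2138]), np.float64(0.02205925414908149))
holder [240 256  27  26 530] (array([0.4432, 0.0924]), np.float64(0.028915600141986676))
green [191 222  15  14 153] (array([0.5393, 0.2195]), np.float64(0.015500660505489651))
black [247 215  14  14 143] (array([0.551 , 0.0878]), np.float64(0.01498308739137369))
trim (array([ 0.5442, -0.1845]), np.float64(0.10891287848236177))
knob [[ 0.4097 -0.1062  0.049 ]] [[ 0.5315 -0.1398  0.036 ]]
```

Request:
carry_out:
  increments: [23, -31, 0, 0, 0, 0.011, 23, -31, 0, 0, 0, 0.011, 23, -31, 0, 0, 0, 0.011, 23, -31, 0, 0, 0, 0.011, 23, -31, 0, 0, 0, 0.011, 23, -31, 0, 0, 0, 0.011, 23, -31, 0, 0, 0, 0.011, 23, -31, 0, 0, 0, 0.011, 23, -31, 0, 0, 0, 0.011, 23, -31, 0, 0, 0, 0.011, 23, -31, 0, 0, 0, 0.011, 23, -31, 0, 0, 0, 0.011, 23, -31, 0, 0, 0, 0.011, 23, -31, 0, 0, 0, 0.011, 23, -31, 0, 0, 0, 0.011, 23, -31, 0, 0, 0, 0.011, 0, 0, 0, 0, 0, 0, 0, 0, 0, 0, 0, 0]
  grip: 0.65

```text
clock: 2.35
position: [0.637, 0.0684, 0.2262]
ee_rot: [-0.422, -3.112, -0.0]
force: [-0.7, 0.5, -0.0]
width: 0.351
gripper_force: 0.0
```

```bash
python3 - <<'E'
from h import *
from cell import vision,readout
s=readout.observe();c=vision.calibration("wrist");im=vision.get_image("wrist");cv2.imwrite("pics/w1.png",im[:,:,::-1]);np.save("w1.npy",c['pose']);print(s['clock'],s['position'],s['ee_rot'],s['joints'],s['width'])
print(proj(c,[[.6409,.0966,.024]]))
E
```

```text
2.35 [0.637  0.0684 0.2262] [-0.4225 -3.1119 -0.0004] [-0.3113  0.4617  0.1816  1.5412 -0.089   1.1478  1.1892] 0.3509912590321054
[[303.8287 170.1761]]
```

View pics/w1.png

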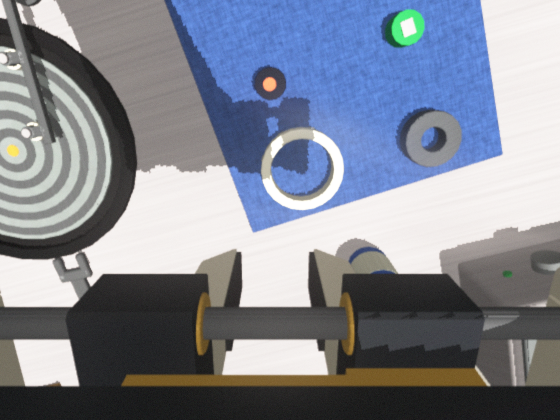

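The wrist view shows the ring at (303,168), big weight (434,138), the rollers near (8,58) and (32,132), and the plate's yellow centre dot at (12,150). The ring lands within 1-2 px of its predicted position.

```bash
python3 - <<'E'
from h import *
from cell import vision
c=vision.calibration("wrist");c['pose']=np.load("w1.npy");im=cv2.imread("pics/w1.png")
hsv=cv2.cvtColor(im,cv2.COLOR_BGR2HSV);g=cv2.cvtColor(im,cv2.COLOR_BGR2GRAY)
for thr in (150,):
    m=np.zeros(g.shape,bool);m[120:215,255:350]=1
    m&=(hsv[...,1]<70)&(g>120)
    b=max(blobs(m),key=lambda b:b[1][4]);print(b[1],circ(ray(c,edge(b[0]),.024)))
    cv2.imwrite("/tmp/m.png",b[0]*255)
m=np.zeros(g.shape,bool);m[100:172,395:470]=1;m&=(hsv[...,1]<90)&(g<110)
b=max(blobs(m),key=lambda b:b[1][4]);print(b[1],circ(ray(c,edge(b[0]),.024)))
print("dot",ray(c,(12,150),.008),"rollers?",ray(c,[(8,58),(32,132)],.027),"bar end",ray(c,(52,140),.036))
E
```

```text
[ 261  127   83   84 2764] (array([0.6401, 0.0947]), np.float64(0.04181380691874792))
[400 110  38  52 325] (array([0.6406, 0.2205]), np.float64(0.02514170058608919))
dot [[ 0.5434 -0.1895  0.008 ]] rollers? [[ 0.4669 -0.1386  0.027 ]
 [ 0.5334 -0.1483  0.027 ]] bar end [[ 0.546  -0.1275  0.036 ]][ WARN:0@0.240] global loadsave.cpp:1063 imwrite_ Unsupported depth image for selected encoder is fallbacked to CV_8U.
```

Request:
carry_out:
  increments: [-7, -9, -26, 0, 0, 0, 0, 0, -26, 0, 0, 0, 0, 0, -26, 0, 0, 0, 0, 0, -26, 0, 0, 0, 0, 0, -26, 0, 0, 0, 0, 0, -26, 0, 0, 0, 0, 0, -26, 0, 0, 0, 0, 0, -20, 0, 0, 0, 0, 0, -10, 0, 0, 0, 0, 0, -5, 0, 0, 0, 0, 0, 0, 0, 0, 0]

```text
clock: 3.78
position: [0.6306, 0.0592, 0.01]
ee_rot: [0.422, 3.113, 0.0]
force: [0.2, 0.4, 0.0]
width: 0.347
gripper_force: 0.0
```

Request:
carry_out:
  increments: [0, 0, 0, 0, 0, 0, 0, 0, 0, 0, 0, 0, 0, 0, 0, 0, 0, 0, 0, 0, 0, 0, 0, 0, 0, 0, 0, 0, 0, 0]
  grip: 1
  newtons: 30

```text
clock: 4.4
position: [0.6308, 0.0592, 0.0102]
ee_rot: [0.422, 3.112, 0.001]
force: [-0.3, 2.1, 6.0]
width: 0.102
gripper_force: 29.0
```

Request:
carry_out:
  increments: [0, 0, 5, 0, 0, 0, 0, 0, 15, 0, 0, 0, 0, 0, 30, 0, 0, 0, 0, 0, 30, 0, 0, 0, 0, -10, 30, 0, 0, 0, -10, -30, 30, 0, 0, 0, -10, -30, 30, 0, 0, 0, -10, -30, 20, 0, 0, 0, 0, -20, 0, 0, 0, 0, 0, -10, 0, 0, 0, 0, 0, 0, 0, 0, 0, 0, 0, 0, 0, 0, 0, 0]

```text
clock: 5.9
position: [0.6005, -0.0696, 0.1988]
ee_rot: [-0.42, -3.112, -0.001]
force: [0.4, 0.7, -1.9]
width: 0.099
gripper_force: 29.0
```

```bash
python3 - <<'E'
from h import *
from cell import vision,readout
s=readout.observe();c=vision.calibration("wrist");im=vision.get_image("wrist");cv2.imwrite("pics/w2.png",cv2.resize(im[:,:,::-1],None,fx=1.4,fy=1.4));cv2.imwrite("w2raw.png",im[:,:,::-1]);np.save("w2.npy",c['pose']);print(s['clock'],s['position'],s['ee_rot'],s['width'])
E
```

```text
5.9 [ 0.6005 -0.0696  0.1988] [-0.4199 -3.1118 -0.0009] 0.09917818383916434
```

View pics/w2.png

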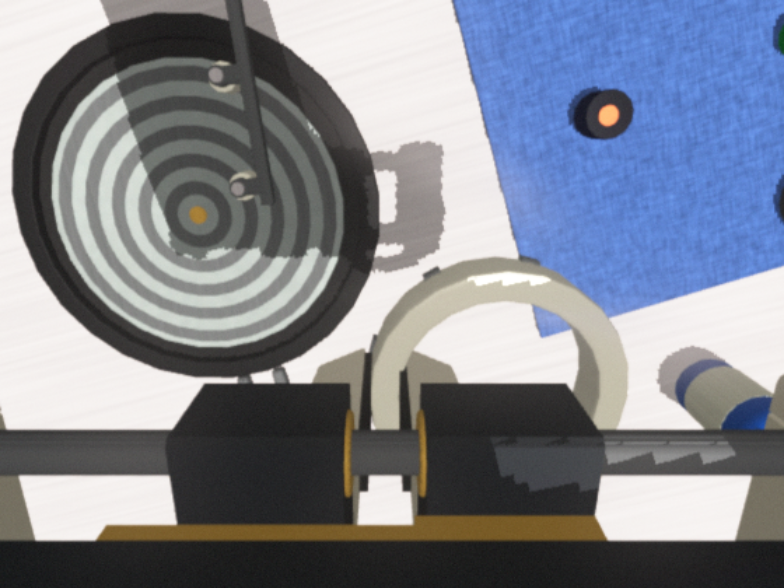

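Scaled wrist view: yellow centre dot at (198,214), roller tops at (217,76) and (238,187), and the bar runs from (233,0) to (267,203). The ring is held level by its wall.

```bash
python3 - <<'E'
from h import *
from cell import vision
c=vision.calibration("wrist");c['pose']=np.load("w2.npy");im=cv2.imread("w2raw.png")
hsv=cv2.cvtColor(im,cv2.COLOR_BGR2HSV);g=cv2.cvtColor(im,cv2.COLOR_BGR2GRAY)
y=(hsv[...,0]>12)&(hsv[...,0]<32)&(hsv[...,1]>110);y[:130]=0;y[175:]=0;y[:,170:]=0
b=max(blobs(y,5),key=lambda b:b[1][4]);C=ray(c,b[2],.008)[0];print("dot",b[2],b[1][4],C)
# trim outer edge
m=(g<75);m[:,280:]=0;m[272:]=0
b=max(blobs(m),key=lambda b:b[1][4]);e=edge(b[0]);e=e[(e[:,0]<160)&(e[:,1]>12)&(e[:,1]<265)];print("trim",circ(ray(c,e,.011)))
# roller whites
for u,v in [(155,54),(170,133)]:
    sub=im[v-14:v+15,u-14:u+15];gg=g[v-14:v+15,u-14:u+15]
    print(cv2.resize(gg,None,fx=.5,fy=.5,interpolation=cv2.INTER_AREA))
for v in (5,20,80,95,110): print(v,g[v,150:200])
r=ray(c,np.array([(217,76),(238,187)])/1.4,.03);print(r,r[1]-r[0])
E
```

```text
dot [141.1538 153.2222] 117 [ 0.5439 -0.1886  0.008 ]
trim (array([ 0.5433, -0.1875]), np.float64(0.12238245553426964))
[[ 62  61  47  40  34  34  34  33  32  36  34  36  35  51]
 [114 111 105  97  78  64  52  70  82  61  45  39  35  47]
 [114 115 113 114 113 120 133 165 180 168 149  90  47  48]
 [ 97 105 109 112 105 101  99 107 124 123 112  91  71  70]
 [ 68  70  80  84  90 118 129 112  82  71  70  71  70  70]
 [ 69  68  68  70 124 147 145 143 121  75  73  71  72  72]
 [ 69  67  67  73 138 147 146 146 136  84  70  70  71  70]
 [ 68  68  68  70 124 147 146 144 137  86  71  71  71  72]
 [ 75  68  69  70  97 136 146 141 120  77  69  70  70  68]
 [103  98  92  85 111 100 104 100  80  66  63  67  70  69]
 [112 111 111 112 125 147 116  90  70  67  93 142 153 119]
 [112 111 112 111 113 133 167 170 158 159 173 182 159 116]
 [112 110 111 112 112 111 124 157 166 172 162 143 121 110]
 [111 111 110 112 111 110 113 114 115 118 115 110 111 112]]
[[ 70  69  68  70  81 102 109 109 108 110 110  99  71  67]
 [ 67  69  69  68  70  77  98 112 116 122 124 122  98  72]
 [ 75  72  69  70  70  82 119 163 1
[... 1089 characters left out ...]
 [ 79  73  71  71  68  68  67  68  69  71  71  74  69  69  67  69  72  69
  73  72  70  67  69  72  64  65  67  69  71  70  70  73  71  68  56  52
  90 106 109 110 109 112 106  96  84  77  73  74  74  72]
95 [ 66  68  69  68  69  70  68  69  73  73  77  90  96 107 110 108 106 106
 112 108 111 111 111 112 109 108 106  92  77  72  68  71  72  75  71  71
  63  50  50  61  69  70  72  78  85  97 109 108 112 113]
110 [111 112 113 116 112 111 111 111 108 111 109 110 110 108 110 111 108 106
  96  85  74  69  71  72  70  73  67  68  70  74  68  67  70  70  74  70
  69  70  66  59  49  77 104 106 111 100  83  67  75  68]
[[ 0.4682 -0.1378  0.03  ]
 [ 0.5329 -0.1486  0.03  ]] [ 0.0647 -0.0108  0.    ]
```

```bash
python3 - <<'E'
import cv2
im=cv2.imread("w2raw.png")[0:170,110:280];cv2.imwrite("pics/w2c.png",cv2.resize(im,None,fx=3.5,fy=3.5,interpolation=cv2.INTER_CUBIC))
E
```

```text
(no output)
```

View pics/w2c.png

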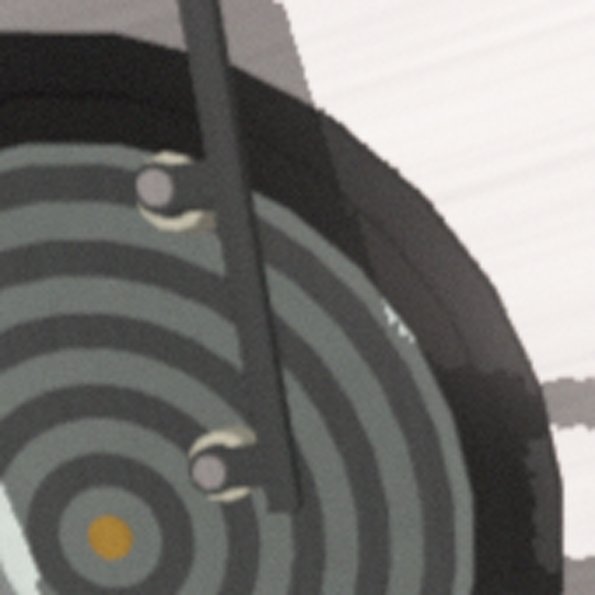

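```bash
python3 - <<'E'
from h import *
from cell import vision
c=vision.calibration("wrist");c['pose']=np.load("w2.npy")
B=ray(c,np.array([(154,188),(208,471)])/3.5+[110,0],.039);print("bolts",B,np.linalg.norm(B[1]-B[0]))
L=ray(c,np.array([(180,0),(268,500)])/3.5+[110,0],.036);print("barleft",L)
C=np.array([.5439,-.1886])
for n,d in (("bolts",B[1]-B[0]),("bar",L[1]-L[0])):
    x=d[:2]/np.linalg.norm(d[:2]);y=np.array([-x[1],x[0]]);M=B.mean(0)[:2]
    print(n,np.degrees(np.arctan2(x[1],x[0])),"seat from dot",C-.05*x,"from bolts",M-.039*y,"bar off",(L[0,:2]-M)@y, "C rel",(C-M)@x,(C-M)@y)
t=vision.calibration("top");print("knob top",ray(t,(340,281),.049))
E
```

```text
bolts [[ 0.469  -0.136   0.039 ]
 [ 0.5332 -0.1466  0.039 ]] 0.06508018138038264
barleft [[ 0.4335 -0.117   0.036 ]
 [ 0.5441 -0.1355  0.036 ]]
bolts -9.375950059183529 seat from dot [ 0.4946 -0.1805] from bolts [ 0.4948 -0.1798] bar off 0.012904248095472233 C rel 0.049919807867365384 -0.03970204142105853
bar -9.479882594160674 seat from dot [ 0.4946 -0.1804] from bolts [ 0.4947 -0.1798] bar off 0.012775964817028381 C rel 0.04999174380910499 -0.03961142337052451
knob top [[ 0.4097 -0.1062  0.049 ]]
```

Seat is at (0.4947,-0.1802), yaw -9.4°. The dot and the bolts agree to within 1 mm.

Request:
carry_out:
  increments: [-10, -14, 0, 0, 0, 0.015, -19, -26, 0, 0, 0, 0.015, -19, -26, 0, 0, 0, 0.015, -19, -26, 0, 0, 0, 0.015, -19, -26, -10, 0, 0, 0.015, -17, -23.5, -24, 0, 0, 0.015, -9.5, -13, -24, 0, 0, 0.015, 0, 0, -24, 0, 0, 0, 0, 0, -24, 0, 0, 0, 0, 0, -24, 0, 0, 0, 0, 0, -16, 0, 0, 0, 0, 0, -8, 0, 0, 0, 0, 0, 0, 0, 0, 0, 0, 0, 0, 0, 0, 0]

```text
clock: 7.7
position: [0.4886, -0.2258, 0.0464]
ee_rot: [0.259, 3.13, -0.0]
force: [-0.7, 0.6, -1.8]
width: 0.097
gripper_force: 29.0
```

```bash
python3 - <<'E'
from h import *
from cell import vision,readout
s=readout.observe();im=vision.get_image("wrist");cv2.imwrite("pics/w3.png",im[:,:,::-1]);print(s['clock'],s['position'],s['ee_rot'],s['width'],s['force'])
c=vision.calibration("wrist")
print("tool y",cv2.Rodrigues(s['ee_rot'])[0][:,1])
print(proj(c,[[.4947,-.1802,.05]]))
E
```

```text
7.7 [ 0.4886 -0.2258  0.0464] [ 0.2586  3.1298 -0.0003] 0.09725069315041013 [-0.6538  0.5674 -1.8391]
tool y [ 0.1641  0.9864 -0.0001]
[[374.6655 268.4647]]
```

View pics/w3.png

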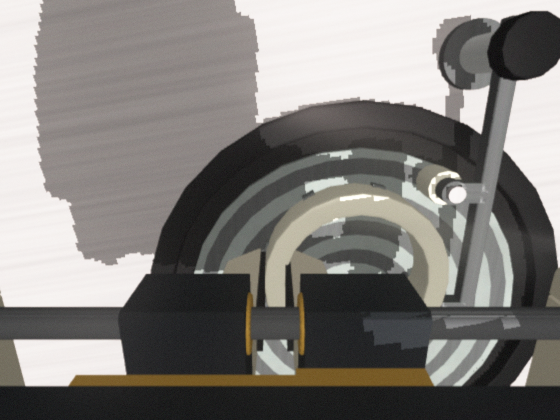

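The wrist view shows the ring level, about 9 mm clear of the near roller (455,190). Next I'll lower it and then nestle it in.

Request:
carry_out:
  increments: [0, 0, -12, 0, 0, 0, 0, 0, -10, 0, 0, 0, 0, 0, -5, 0, 0, 0, 0, 0, -3, 0, 0, 0, 0, 0, 0, 0, 0, 0, 0, 0, 0, 0, 0, 0]

```text
clock: 8.5
position: [0.4882, -0.2256, 0.0159]
ee_rot: [0.259, 3.131, -0.0]
force: [-0.4, -0.0, -1.7]
width: 0.099
gripper_force: 29.0
```

Request:
carry_out:
  increments: [0.4, 2.5, 0, 0, 0, 0, 0.4, 2.5, 0, 0, 0, 0, 0.3, 2, -0.7, 0, 0, 0, 0.2, 1, -0.7, 0, 0, 0, 0, 0, 0, 0, 0, 0, 0, 0, 0, 0, 0, 0]

```text
clock: 9.25
position: [0.4893, -0.2176, 0.0143]
ee_rot: [-0.259, -3.131, -0.0]
force: [-0.1, 0.2, -1.7]
width: 0.095
gripper_force: 29.0
```

Request:
carry_out:
  increments: [0, 0, -0.8, 0, 0, 0, 0, 1, 0, 0, 0, 0, 0, 0, 0, 0, 0, 0, 0, 0, 0, 0, 0, 0]

```text
clock: 9.75
position: [0.4894, -0.2176, 0.0141]
ee_rot: [0.26, 3.13, -0.001]
force: [-1.5, -1.1, 4.8]
width: 0.097
gripper_force: 29.0
```

Contact with the plate and a roller. Release and lift.

Request:
carry_out:
  increments: [0, 0, 0, 0, 0, 0, 0, 0, 0, 0, 0, 0, 0, 0, 0, 0, 0, 0, 0, 0, 0, 0, 0, 0]
  grip: 0.68

```text
clock: 10.25
position: [0.4894, -0.2165, 0.0135]
ee_rot: [-0.259, -3.131, -0.0]
force: [-0.7, -0.6, 0.5]
width: 0.317
gripper_force: 0.0
```

Request:
carry_out:
  increments: [0, 0, 10, 0, 0, 0, 0, 0, 20, 0, 0, 0, 0, 0, 30, 0, 0, 0, 0, 0, 40, 0, 0, 0, 0, 20, 40, 0, 0, 0, 0, 30, 30, 0, 0, 0, 0, 30, 10, 0, 0, 0, 0, 30, 0, 0, 0, 0, 0, 30, 0, 0, 0, 0, 0, 20, 0, 0, 0, 0, 0, 0, 0, 0, 0, 0]

```text
clock: 11.62
position: [0.4893, -0.0551, 0.1941]
ee_rot: [0.254, 3.131, 0.001]
force: [0.5, 0.1, 0.3]
width: 0.318
gripper_force: 0.0
```

```bash
python3 - <<'E'
from h import *
from cell import vision,readout
s=readout.observe();c=vision.calibration("wrist");im=vision.get_image("wrist");cv2.imwrite("pics/w4.png",im[:,:,::-1]);np.save("w4.npy",c['pose']);print(s['clock'],s['position'],s['ee_rot'],s['width'],s['force'])
print(proj(c,[[.4947,-.1802,.028],[.4432,.0924,.034]]))
E
```

```text
11.625 [ 0.4893 -0.0551  0.1941] [0.2542 3.1308 0.0009] 0.3181918212071209 [0.4521 0.09   0.259 ]
[[145.4778 208.7859]
 [439.9309 104.4888]]
```

View pics/w4.png

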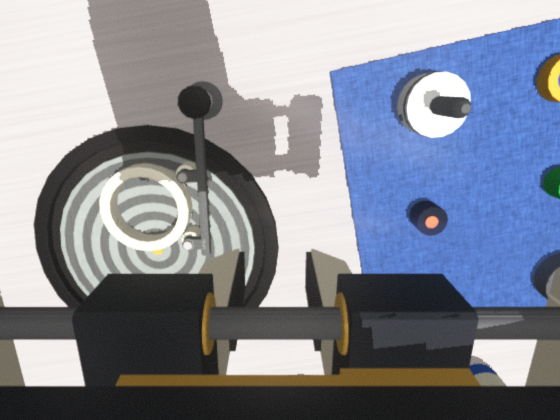

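The ring is home at about (145,207), against the projected seat (145.5,208.8). The holder's cylinder top is at (438,104) and its stem tip at about (467,107).

```bash
python3 - <<'E'
from h import *
from cell import vision
c=vision.calibration("wrist");c['pose']=np.load("w4.npy");im=cv2.imread("pics/w4.png")
hsv=cv2.cvtColor(im,cv2.COLOR_BGR2HSV);g=cv2.cvtColor(im,cv2.COLOR_BGR2GRAY)
m=(hsv[...,1]<70)&(g>200);m[:,:400]=0;m[:60]=0;m[142:]=0;m[:,478:]=0
b=max(blobs(m),key=lambda b:b[1][4]);print("holder",b[1],circ(ray(c,edge(b[0]),.034)))
m=(g>150)&(hsv[...,1]>5);m[:155]=0;m[255:]=0;m[:,:95]=0;m[:,194:]=0
m2=(im[...,2].astype(int)-im[...,0]>12)&(g>110)
m2[:155]=0;m2[255:]=0;m2[:,:95]=0;m2[:,194:]=0
for q in (m2,):
    b=max(blobs(q),key=lambda b:b[1][4]);print("ring",b[1],circ(ray(c,edge(b[0]),.028)))
print("stem tip",ray(c,(467,107),.080))
E
```

```text
holder [ 407   71   64   67 2405] (array([0.4434, 0.0909]), np.float64(0.02636814807489578))
ring [ 108  162   86   80 2018] (array([ 0.4909, -0.1734]), np.float64(0.03698654475713178))
stem tip [[0.443  0.0921 0.08  ]]
```

Request:
carry_out:
  increments: [-5, 16, 0, 0, 0, 0, -9, 30, 0, 0, 0, 0, -9, 30, 0, 0, 0, 0, -9, 30, 0, 0, 0, 0, -9, 25, 0, 0, 0, 0, -5, 15, 0, 0, 0, 0, 0, 0, -20, 0, 0, 0, 0, 0, -20, 0, 0, 0, 0, 0, 0, 0, 0, 0, 0, 0, 0, 0, 0, 0]
  grip: 0.45

```text
clock: 12.92
position: [0.4435, 0.0894, 0.1541]
ee_rot: [0.26, 3.131, 0.0]
force: [0.4, 0.4, 0.8]
width: 0.551
gripper_force: 0.0
```

```bash
python3 - <<'E'
from h import *
from cell import vision,readout
s=readout.observe();c=vision.calibration("wrist");im=vision.get_image("wrist");cv2.imwrite("pics/w5.png",im[:,:,::-1]);np.save("w5.npy",c['pose']);print(s['clock'],s['position'],s['ee_rot'],s['width'],s['force'])
hsv=cv2.cvtColor(im,cv2.COLOR_RGB2HSV);g=cv2.cvtColor(im,cv2.COLOR_RGB2GRAY)
p=proj(c,[[.443,.0912,.034],[.443,.0912,.08]]);print(p);u,v=p[0].astype(int)
m=(hsv[...,1]<70)&(g>170);k=np.zeros_like(m);k[v-60:v+60,u-60:u+60]=1
b=max(blobs(m&k),key=lambda b:b[1][4]);print("holder",b[1],circ(ray(c,edge(b[0]),.034)))
E
```

```text
12.925 [0.4435 0.0894 0.1541] [0.2595 3.1305 0.0003] 0.5513793387543142 [0.4089 0.4138 0.8048]
[[278.3773 195.7864]
 [279.0076 214.9891]]
holder [ 246  164   66   64 2642] (array([0.4439, 0.0913]), np.float64(0.02608458227994798))
```

View pics/w5.png

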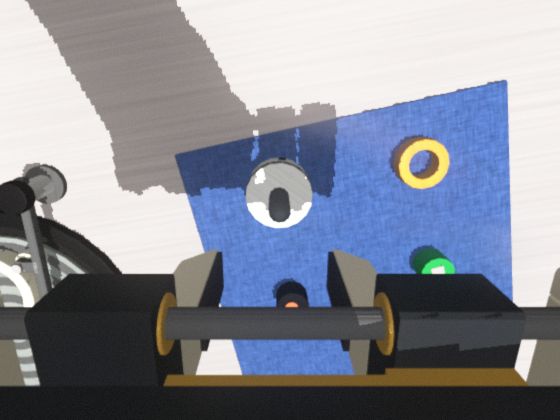

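The holder is centred at (279,194) between the fingers, world (0.4437,0.0912), and the brass weight is at (424,163). Descend and grip the stem.

Request:
carry_out:
  increments: [0, 2, -20, 0, 0, 0, 0, 0, -25, 0, 0, 0, 0, 0, -25, 0, 0, 0, 0, 0, -25, 0, 0, 0, 0, 0, -13, 0, 0, 0, 0, 0, -6, 0, 0, 0, 0, 0, 0, 0, 0, 0]

```text
clock: 13.85
position: [0.4436, 0.0915, 0.0398]
ee_rot: [0.259, 3.131, 0.0]
force: [-0.6, 0.2, -0.7]
width: 0.554
gripper_force: 0.0
```

Request:
carry_out:
  increments: [0, 0, 0, 0, 0, 0, 0, 0, 0, 0, 0, 0, 0, 0, 0, 0, 0, 0, 0, 0, 0, 0, 0, 0, 0, 0, 0, 0, 0, 0, 0, 0, 0, 0, 0, 0]
  grip: 1
  newtons: 30

```text
clock: 14.6
position: [0.4433, 0.0915, 0.0395]
ee_rot: [-0.259, -3.131, -0.0]
force: [0.4, 0.6, 0.1]
width: 0.167
gripper_force: 30.0
```

Request:
carry_out:
  increments: [0, 0, 5, 0, 0, 0, 0, 0, 15, 0, 0, 0, 0, 0, 25, 0, 0, 0, 0, 0, 25, 0, 0, 0, 2, -10, 20, 0, 0, 0, 5, -26, 0, 0, 0, 0, 6, -32, 0, 0, 0, 0, 6, -32, 0, 0, 0, 0, 6, -32, 0, 0, 0, 0, 6, -32, 0, 0, 0, 0, 6, -32, 0, 0, 0, 0, 6, -32, 0, 0, 0, 0, 5, -26, 0, 0, 0, 0, 3.4, -18, 0, 0, 0, 0, 0, 0, -20, 0, 0, 0, 0, 0, -20, 0, 0, 0, 0, 0, -10, 0, 0, 0, 0, 0, 0, 0, 0, 0, 0, 0, 0, 0, 0, 0]

```text
clock: 16.98
position: [0.4952, -0.1806, 0.0801]
ee_rot: [0.258, 3.13, -0.0]
force: [0.3, -0.1, -2.1]
width: 0.168
gripper_force: 30.0
```

```bash
python3 - <<'E'
from h import *
from cell import vision,readout
s=readout.observe();c=vision.calibration("wrist");im=vision.get_image("wrist");cv2.imwrite("pics/w6.png",im[:,:,::-1]);print(s['clock'],s['position'],s['ee_rot'],s['width'],s['force'])
print(proj(c,[[.4947,-.1805,.028]]))
E
```

```text
16.975 [ 0.4952 -0.1806  0.0801] [ 0.2583  3.1301 -0.0001] 0.16810256685741923 [ 0.2893 -0.1051 -2.1384]
[[276.7189 227.2605]]
```

View pics/w6.png

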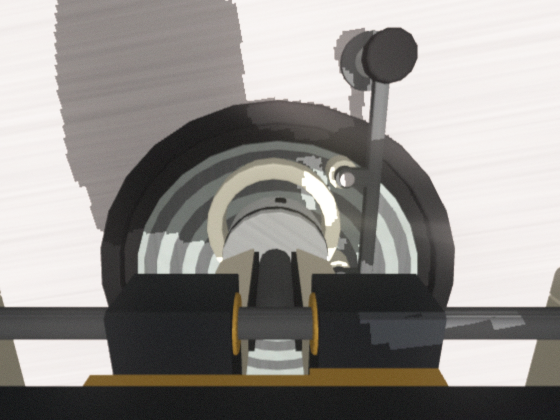

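The ring spans x=208-341 and the cylinder 222-327, both centred on 274.5, so they are aligned. Lower slowly.

Request:
carry_out:
  increments: [0, 0, -10, 0, 0, 0, 0, 0, -10, 0, 0, 0, 0, 0, -8, 0, 0, 0, 0, 0, -4, 0, 0, 0, 0, 0, -2, 0, 0, 0, 0, 0, -1, 0, 0, 0, 0, 0, 0, 0, 0, 0, 0, 0, 0, 0, 0, 0]

```text
clock: 18.02
position: [0.4948, -0.1806, 0.0448]
ee_rot: [0.259, 3.131, -0.0]
force: [-0.6, 0.3, -2.3]
width: 0.168
gripper_force: 30.0
```

Request:
carry_out:
  increments: [0, 0, -0.8, 0, 0, 0, 0, 0, -0.6, 0, 0, 0, 0, 0, 0, 0, 0, 0, 0, 0, 0, 0, 0, 0]

```text
clock: 18.52
position: [0.4949, -0.1805, 0.0435]
ee_rot: [0.258, 3.13, 0.0]
force: [-2.0, 1.2, 5.9]
width: 0.17
gripper_force: 30.0
```

Request:
carry_out:
  increments: [0, 0, 0, 0, 0, 0, 0, 0, 0, 0, 0, 0, 0, 0, 0, 0, 0, 0]
  grip: 0.5

```text
clock: 18.9
position: [0.4947, -0.1807, 0.0431]
ee_rot: [-0.259, -3.131, 0.0]
force: [0.0, 0.4, -0.6]
width: 0.441
gripper_force: 0.0
```

Request:
carry_out:
  increments: [0, 0, 15, 0, 0, 0, 0, 0, 30, 0, 0, 0, 0, 0, 40, 0, 0, 0, 0, 0, 40, 0, 0, 0, 4, 12, 25, 0, 0, 0, 12, 33, 0, 0, 0, 0, 15, 41, 0, 0, 0, 0, 15, 41, 0, 0, 0, 0, 15, 41, 0, 0, 0, 0, 15, 41, 0, 0, 0, 0, 15, 41, 0, 0, 0, 0, 15, 41, 0, 0, 0, 0, 15, 41, 0, 0, 0, 0, 13, 36, 0, 0, 0, 0, 10, 27, 0, 0, 0, 0, 3, 10, 0, 0, 0, 0, 0, 0, 0, 0, 0, 0, 0, 0, 0, 0, 0, 0]
  grip: 0

```text
clock: 21.15
position: [0.6417, 0.2225, 0.1935]
ee_rot: [0.261, 3.13, -0.001]
force: [0.5, 0.7, 0.1]
width: 1.003
gripper_force: 0.0
```

```bash
python3 - <<'E'
from h import *
from cell import vision,readout
s=readout.observe();c=vision.calibration("wrist");im=vision.get_image("wrist");cv2.imwrite("pics/w7.png",im[:,:,::-1]);np.save("w7.npy",c['pose']);print(s['clock'],s['position'],s['ee_rot'],s['width'],s['force'])
p=proj(c,[[.642,.2255,.024]]);print(p);u,v=p[0].astype(int)
hsv=cv2.cvtColor(im,cv2.COLOR_RGB2HSV);g=cv2.cvtColor(im,cv2.COLOR_RGB2GRAY)
m=hsv[...,1]<110;k=np.zeros_like(m);k[v-45:v+45,u-45:u+45]=1
b=max(blobs(m&k),key=lambda b:b[1][4]);print(b[1],circ(ray(c,edge(b[0]),.024)))
t=vision.get_image("top");cv2.imwrite("pics/top1.png",cv2.resize(t[150:300,290:440,::-1],None,fx=3.6,fy=3.6,interpolation=cv2.INTER_CUBIC))
E
```

```text
21.15 [0.6417 0.2225 0.1935] [ 0.2615  3.1305 -0.0015] 1.0032602530353496 [0.5389 0.7434 0.1169]
[[279.5391 181.372 ]]
[ 252  152   60   61 2497] (array([0.6434, 0.2275]), np.float64(0.027989475074802986))
```

View pics/w7.png

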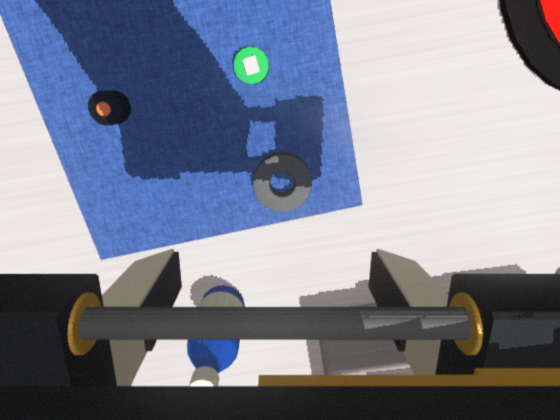

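View pics/top1.png

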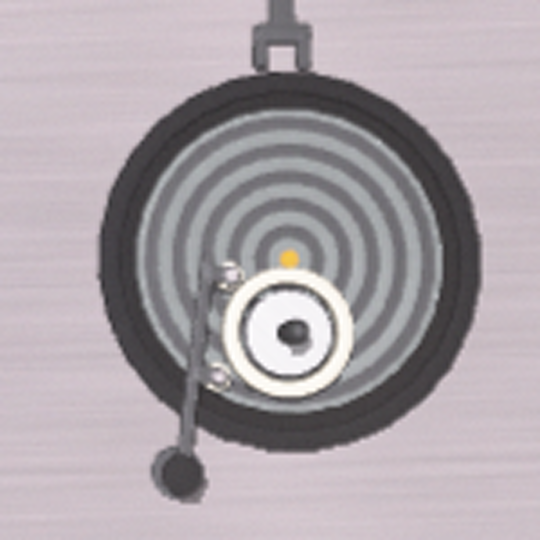

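The large weight's centre is at (282,182), world (0.6434,0.2275) with r=28.0 mm. The top view shows the ring against both rollers and the holder upright inside it.

Request:
carry_out:
  increments: [1.7, 5, -15, 0, 0, 0, 0, 0, -26, 0, 0, 0, 0, 0, -26, 0, 0, 0, 0, 0, -26, 0, 0, 0, 0, 0, -26, 0, 0, 0, 0, 0, -26, 0, 0, 0, 0, 0, -22, 0, 0, 0, 0, 0, -11, 0, 0, 0, 0, 0, -5.5, 0, 0, 0, 0, 0, 0, 0, 0, 0]

```text
clock: 22.5
position: [0.6435, 0.2294, 0.0097]
ee_rot: [0.259, 3.131, 0.0]
force: [0.5, 0.2, 0.1]
width: 1.004
gripper_force: 0.0
```

Request:
carry_out:
  increments: [0, 0, 0, 0, 0, 0, 0, 0, 0, 0, 0, 0, 0, 0, 0, 0, 0, 0, 0, 0, 0, 0, 0, 0, 0, 0, 0, 0, 0, 0]
  grip: 1
  newtons: 30

```text
clock: 23.12
position: [0.6435, 0.2294, 0.0098]
ee_rot: [0.259, 3.131, 0.0]
force: [-0.4, -0.9, 2.1]
width: 0.602
gripper_force: 30.0
```

Request:
carry_out:
  increments: [0, 0, 5, 0, 0, 0, 0, 0, 20, 0, 0, 0, 0, 0, 35, 0, 0, 0, 0, 0, 40, 0, 0, 0, -4, -12, 35, 0, 0, 0, -12, -33, 15, 0, 0, 0, -15, -41, 0, 0, 0, 0, -15, -41, 0, 0, 0, 0, -15, -41, 0, 0, 0, 0, -15, -41, 0, 0, 0, 0, -15, -41, 0, 0, 0, 0, -15, -41, 0, 0, 0, 0, -15, -41, 0, 0, 0, 0, -13, -36, 0, 0, 0, 0, -10, -27, 0, 0, 0, 0, -5, -15, 0, 0, 0, 0, 0, 0, -20, 0, 0, 0, 0, 0, -15, 0, 0, 0, 0, 0, 0, 0, 0, 0, 0, 0, 0, 0, 0, 0]

```text
clock: 25.62
position: [0.4949, -0.1802, 0.125]
ee_rot: [0.257, 3.131, 0.0]
force: [1.0, 0.3, -2.8]
width: 0.602
gripper_force: 30.0
```

```bash
python3 - <<'E'
from h import *
from cell import vision,readout
s=readout.observe();c=vision.calibration("wrist");im=vision.get_image("wrist");cv2.imwrite("pics/w8.png",im[:,:,::-1]);np.save("w8.npy",c['pose']);print(s['clock'],s['position'],s['ee_rot'],s['width'],s['force'])
print(proj(c,[[.4948,-.1805,.084],[.4948,-.1805,.038],[*s['position'][:2],s['position'][2]+.014]]))
E
```

```text
25.625 [ 0.4949 -0.1802  0.125 ] [0.2575 3.1307 0.0002] 0.602230650589652 [ 1.0343  0.2665 -2.7842]
[[276.2614 234.9019]
 [276.0268 209.9967]
 [277.3569 282.4427]]
```

View pics/w8.png

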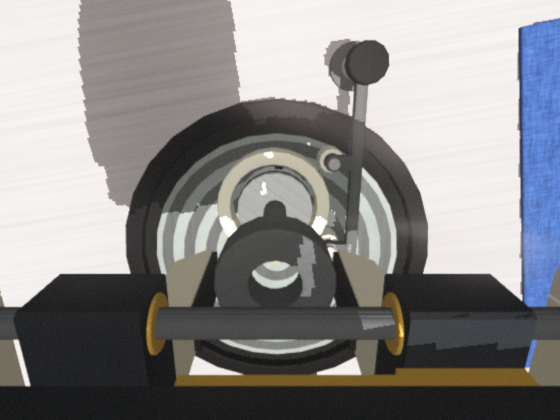

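The weight's centre (275,282) and the stem (275,208) line up, and both match their projections. Lower over the stem.

Request:
carry_out:
  increments: [0, 0, -15, 0, 0, 0, 0, 0, -12, 0, 0, 0, 0, 0, -10, 0, 0, 0, 0, 0, -10, 0, 0, 0, 0, 0, 0, 0, 0, 0, 0, 0, 0, 0, 0, 0]

```text
clock: 26.42
position: [0.4946, -0.1807, 0.0778]
ee_rot: [0.259, 3.131, -0.0]
force: [0.2, -0.7, -2.9]
width: 0.602
gripper_force: 30.0
```

Request:
carry_out:
  increments: [0, 0, -10, 0, 0, 0, 0, 0, -10, 0, 0, 0, 0, 0, -7, 0, 0, 0, 0, 0, -3, 0, 0, 0, 0, 0, -2, 0, 0, 0, 0, 0, 0, 0, 0, 0, 0, 0, 0, 0, 0, 0]

```text
clock: 27.3
position: [0.4946, -0.1806, 0.0458]
ee_rot: [0.259, 3.13, -0.0]
force: [-0.5, -0.3, -3.1]
width: 0.599
gripper_force: 30.0
```

Request:
carry_out:
  increments: [0, 0, -1, 0, 0, 0, 0, 0, -0.7, 0, 0, 0, 0, 0, 0, 0, 0, 0, 0, 0, 0, 0, 0, 0]

```text
clock: 27.8
position: [0.4944, -0.1806, 0.0439]
ee_rot: [-0.259, -3.131, -0.0]
force: [0.9, -0.1, -4.2]
width: 0.599
gripper_force: 30.0
```

Request:
carry_out:
  increments: [0, 0, -0.6, 0, 0, 0, 0, 0, 0, 0, 0, 0, 0, 0, 0, 0, 0, 0]

```text
clock: 28.18
position: [0.4945, -0.1806, 0.0437]
ee_rot: [0.259, 3.131, 0.0]
force: [-2.3, 1.0, 5.3]
width: 0.603
gripper_force: 30.0
```

Request:
carry_out:
  increments: [0, 0, 0, 0, 0, 0, 0, 0, 0, 0, 0, 0, 0, 0, 0, 0, 0, 0]
  grip: 0.15

```text
clock: 28.55
position: [0.4945, -0.1806, 0.0433]
ee_rot: [0.259, 3.131, -0.0]
force: [-0.1, 0.0, -0.2]
width: 0.838
gripper_force: 0.0
```

Request:
carry_out:
  increments: [0, 0, 15, 0, 0, 0, 0, 0, 30, 0, 0, 0, 0, 0, 40, 0, 0, 0, 0, 0, 40, 0, 0, 0, -1, 8, 15, 0, 0, 0, -4, 30, 0, 0, 0, 0, -5.5, 40, 0, 0, 0, 0, -5.5, 40, 0, 0, 0, 0, -5.5, 40, 0, 0, 0, 0, -5.5, 40, 0, 0, 0, 0, -5.5, 40, 0, 0, 0, 0, -5.5, 40, 0, 0, 0, 0, -5.5, 40, 0, 0, 0, 0, -5, 37, 0, 0, 0, 0, -3.5, 25, 0, 0, 0, 0, -1.5, 12, 0, 0, 0, 0, 0, 0, 0, 0, 0, 0, 0, 0, 0, 0, 0, 0]

```text
clock: 30.8
position: [0.4411, 0.2101, 0.1833]
ee_rot: [-0.261, -3.131, 0.001]
force: [0.2, -0.0, 0.4]
width: 0.85
gripper_force: 0.0
```

```bash
python3 - <<'E'
from h import *
from cell import vision,readout
s=readout.observe();c=vision.calibration("wrist");im=vision.get_image("wrist");cv2.imwrite("pics/w9.png",im[:,:,::-1]);print(s['clock'],s['position'],s['ee_rot'],s['width'],s['force'])
hsv=cv2.cvtColor(im,cv2.COLOR_RGB2HSV)
m=(hsv[...,0]>15)&(hsv[...,0]<32)&(hsv[...,1]>150);m[270:]=0
b=max(blobs(m),key=lambda b:b[1][4]);print(b[1],circ(ray(c,edge(b[0]),.02)))
t=vision.get_image("top");cv2.imwrite("pics/top2.png",cv2.resize(t[150:300,290:440,::-1],None,fx=3.6,fy=3.6,interpolation=cv2.INTER_CUBIC))
E
```

```text
30.8 [0.4411 0.2101 0.1833] [-0.2609 -3.1307  0.0011] 0.8499313099312023 [ 0.1743 -0.0415  0.4294]
[257 159  43  43 767] (array([0.4386, 0.2122]), np.float64(0.019121828245979508))
```

View pics/top2.png

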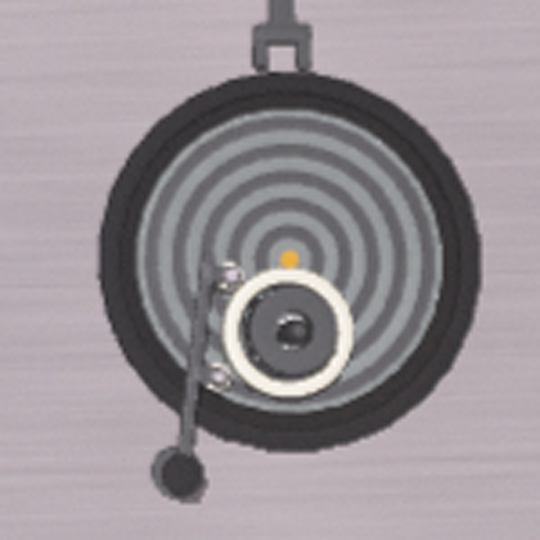

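The large weight sits over the stem on the holder at (290,330). The brass fit came out 2 mm small in radius, so I'll redo it with a not-mat mask.

```bash
python3 - <<'E'
from h import *
from cell import vision
c=vision.calibration("wrist");im=cv2.imread("pics/w9.png");hsv=cv2.cvtColor(im,cv2.COLOR_BGR2HSV)
m=~((hsv[...,0]>100)&(hsv[...,0]<130)&(hsv[...,1]>100));k=np.zeros_like(m);k[148:215,245:312]=1
b=max(blobs(m&k),key=lambda b:b[1][4]);e=edge(b[0]);print(b[1],circ(ray(c,e,.02)),cv2.minEnclosingCircle((ray(c,e,.02)[:,:2]).astype(np.float32)))
cv2.imwrite("pics/w9c.png",cv2.resize(im[130:270,210:350],None,fx=3,fy=3))
E
```

```text
[ 255  156   47   49 1413] (array([0.4389, 0.2123]), np.float64(0.021482339097488225)) ((0.43881314992904663, 0.21239891648292542), 0.022572392597794533)
```

View pics/w9c.png

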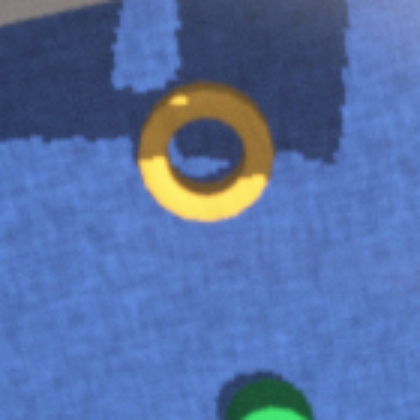

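The brass ring is centred at crop (206,151), giving world (0.439,0.212) with r≈21.5 mm. Descend and grip.

Request:
carry_out:
  increments: [-2, 2, -15, 0, 0, 0, 0, 0, -26, 0, 0, 0, 0, 0, -26, 0, 0, 0, 0, 0, -26, 0, 0, 0, 0, 0, -26, 0, 0, 0, 0, 0, -26, 0, 0, 0, 0, 0, -17, 0, 0, 0, 0, 0, -8, 0, 0, 0, 0, 0, -4, 0, 0, 0, 0, 0, 0, 0, 0, 0]

```text
clock: 32.15
position: [0.439, 0.2134, 0.0094]
ee_rot: [0.259, 3.131, 0.0]
force: [-0.2, -0.0, 0.8]
width: 0.847
gripper_force: 0.0
```

Request:
carry_out:
  increments: [0, 0, 0, 0, 0, 0, 0, 0, 0, 0, 0, 0, 0, 0, 0, 0, 0, 0, 0, 0, 0, 0, 0, 0, 0, 0, 0, 0, 0, 0, 0, 0, 0, 0, 0, 0]
  grip: 1
  newtons: 20

```text
clock: 32.9
position: [0.439, 0.2135, 0.0094]
ee_rot: [0.259, 3.131, 0.0]
force: [-0.2, -0.4, 2.6]
width: 0.451
gripper_force: 20.0
```

Request:
carry_out:
  increments: [0, 0, 5, 0, 0, 0, 0, 0, 20, 0, 0, 0, 0, 0, 35, 0, 0, 0, 0, 0, 40, 0, 0, 0, 1, -8, 35, 0, 0, 0, 4, -30, 15, 0, 0, 0, 6, -40, 0, 0, 0, 0, 6, -40, 0, 0, 0, 0, 6, -40, 0, 0, 0, 0, 6, -40, 0, 0, 0, 0, 6, -40, 0, 0, 0, 0, 6, -40, 0, 0, 0, 0, 5.5, -40, 0, 0, 0, 0, 4.5, -36, 0, 0, 0, 0, 3, -26, 0, 0, 0, 0, 1.5, -14, 0, 0, 0, 0, 0, 0, -20, 0, 0, 0, 0, 0, -15, 0, 0, 0, 0, 0, 0, 0, 0, 0, 0, 0, 0, 0, 0, 0]

```text
clock: 35.4
position: [0.4947, -0.1802, 0.1247]
ee_rot: [0.258, 3.131, 0.0]
force: [-0.9, 0.7, -0.4]
width: 0.444
gripper_force: 20.0
```

```bash
python3 - <<'E'
from h import *
from cell import vision,readout
s=readout.observe();c=vision.calibration("wrist");im=vision.get_image("wrist");cv2.imwrite("pics/w10.png",im[:,:,::-1]);print(s['clock'],s['position'],s['ee_rot'],s['width'],s['force'])
print(proj(c,[[.4945,-.1806,.084],[.4945,-.1806,.058],[*s['position'][:2],s['position'][2]+.0106]]))
E
```

```text
35.4 [ 0.4947 -0.1802  0.1247] [0.2576 3.1308 0.0002] 0.4442298604943207 [-0.8876  0.7077 -0.3946]
[[276.0712 235.0181]
 [275.9471 219.7911]
 [277.3371 278.6204]]
```

View pics/w10.png

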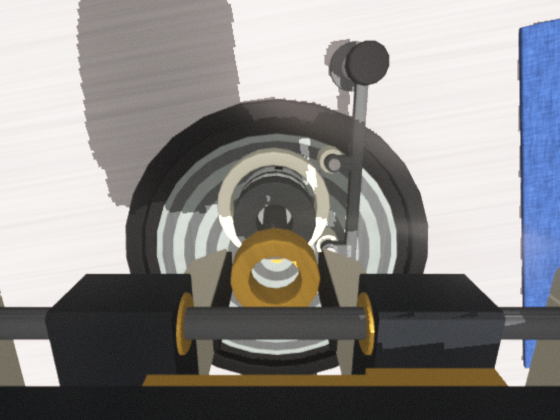

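The brass (col 275) is aligned with the stem (col 275) and held level. Lower it.

Request:
carry_out:
  increments: [0, 0, -12, 0, 0, 0, 0, 0, -12, 0, 0, 0, 0, 0, -10, 0, 0, 0, 0, 0, -9, 0, 0, 0, 0, 0, -8, 0, 0, 0, 0, 0, -5, 0, 0, 0, 0, 0, -2, 0, 0, 0, 0, 0, -1, 0, 0, 0, 0, 0, 0, 0, 0, 0, 0, 0, 0, 0, 0, 0]

```text
clock: 36.7
position: [0.4946, -0.1806, 0.0656]
ee_rot: [0.259, 3.131, -0.0]
force: [0.4, -0.1, -1.4]
width: 0.451
gripper_force: 20.0
```

Request:
carry_out:
  increments: [0, 0, -1, 0, 0, 0, 0, 0, -0.8, 0, 0, 0, 0, 0, 0, 0, 0, 0, 0, 0, 0, 0, 0, 0]

```text
clock: 37.2
position: [0.4944, -0.1806, 0.0635]
ee_rot: [-0.259, -3.131, -0.0]
force: [-0.2, -0.4, -2.1]
width: 0.449
gripper_force: 20.0
```

Request:
carry_out:
  increments: [0, 0, -0.7, 0, 0, 0, 0, 0, 0, 0, 0, 0, 0, 0, 0, 0, 0, 0]

```text
clock: 37.58
position: [0.4945, -0.1806, 0.0634]
ee_rot: [0.259, 3.131, 0.0]
force: [-2.3, 0.3, 7.4]
width: 0.453
gripper_force: 20.0
```

Contact. Release and back off.

Request:
carry_out:
  increments: [0, 0, 0, 0, 0, 0, 0, 0, 0, 0, 0, 0, 0, 0, 0, 0, 0, 0]
  grip: 0.2

```text
clock: 37.95
position: [0.4944, -0.1806, 0.0628]
ee_rot: [0.259, 3.131, 0.0]
force: [0.0, 0.3, -0.2]
width: 0.723
gripper_force: 0.0
```

Request:
carry_out:
  increments: [0, 0, 12, 0, 0, 0, 0, 0, 25, 0, 0, 0, 0, 0, 35, 0, 0, 0, 0, 0, 35, 0, 0, 0, 0, 20, 25, 0, 0, 0, 0, 35, 0, 0, 0, 0, 0, 35, 0, 0, 0, 0, 0, 35, 0, 0, 0, 0, 0, 25, 0, 0, 0, 0, 0, 0, 0, 0, 0, 0, 0, 0, 0, 0, 0, 0]

```text
clock: 39.33
position: [0.4944, -0.0314, 0.1953]
ee_rot: [0.26, 3.13, -0.001]
force: [-1.6, -0.5, -0.1]
width: 0.8
gripper_force: 0.0
```

```bash
python3 - <<'E'
from h import *
from cell import vision,readout
s=readout.observe();print(s['clock'],s['position'],s['width'],s['force'])
t=vision.get_image("top")[150:300,290:440,::-1];w=vision.get_image("wrist")[90:310,30:250,::-1]
cv2.imwrite("pics/fin.png",np.hstack([cv2.resize(t,(390,390),interpolation=cv2.INTER_CUBIC),cv2.resize(w,(390,390),interpolation=cv2.INTER_CUBIC)]))
E
```

```text
39.325 [ 0.4944 -0.0314  0.1953] 0.8001949479088468 [-1.6037 -0.4666 -0.0982]
```

View pics/fin.png

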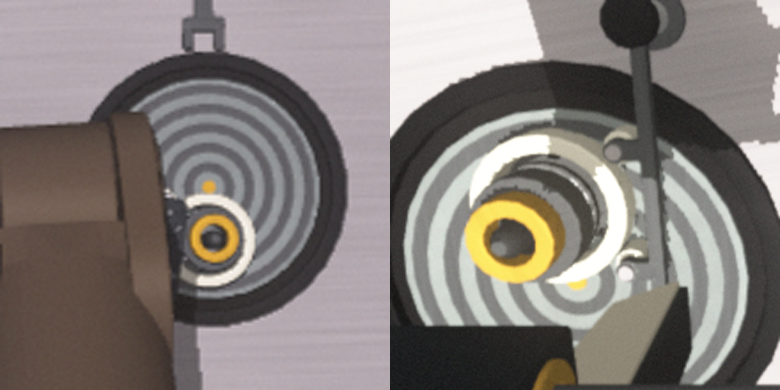

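The stack is complete: brass at (213,238) in the left pane, concentric with the large weight, holder and ring, and the gripper is clear.

```bash
python3 -c "
from cell import arm
print(arm.sign_off())"
```

```text
the job is handed in; nothing more can be done
None
```

The lapping station is loaded in the order asked (ring, holder, large weight, brass weight), everything is let go and the gripper is clear; I handed the job in at about 39 s on the robot's clock, and the sign-off gave no verdict.

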